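Stack insulated plates and hold the probe rod centred in their bore

ROBOT

A 6-joint arm with a two-finger parallel gripper is mounted at the origin on a cart in front of the work surface, level with it; the furniture and walls round the work are solid. World frame = base frame: x ahead of the robot, y to its left, z up, the work surface at z = 0. Lengths are in m, angles in degrees, forces in N, time in s.
With the tool pointing down it reaches from about 0.4 to 0.825 m from the base axis. Payload 7 kg.
Tool frame: the origin (TCP) lies between the finger pads; the fingertips stand 19 mm ahead of it and the grasp point (between the pads) is the TCP (r.finger_overhang is the distance from the TCP to the fingertips, in m); z points along the fingers, y is the direction in which the jaws open and shut (so a half turn about z gives the same grasp; the last joint's range is limited). The gripper opens to 88 mm and grips with 3 to 60 N. Pads are 19 mm wide; open, the fingers measure 130 mm over their backs; the gripper's body (78 mm by 193 mm) begins 47 mm behind the grasp point.
Start: joints at [91.392, 20.546, 0.682, 0, -70.136, -16.507], TCP at [0.176, 0.652, 0.246] pointing down, gripper open.
Joint ranges: [-176.03, 176.03], [-82.01, 121.73], [-58.28, 71.71], [-173.87, 95.51], [-174.79, -0.11], [-173.66, 173.66]. Speed limits (degrees/s): [136.94, 136.94, 172.46, 180, 180, 180].

INTERFACE

Orientations are given as [roll, pitch, yaw] about the fixed x, y, z axes, in that order (R = Rz(yaw) Ry(pitch) Rx(roll)).
In Python, from plant import r, optics gives the robot as it stands. The module is installed in compiled form; this text tells all that it offers.
- The arm moves only by the tool step_arm, never from a script. Its argument "increments" is a list of rows, each an object of numbers: "tx", "ty", "tz": the shift along the world's x, y, z in mm; "ax", "ay", "az": the turn, a rotation vector about the world's x, y, z in degrees; "claw": the gripper command: -1 is shut, 1 is fully open, values between are in proportion. In form: [{"tx": .., "ty": .., "tz": .., "ax": .., "ay": .., "az": .., "claw": ..}, ...]. A call has 1 to 12 rows; each row shifts and turns the commanded pose from where the row before left it; what a row does not reach is not made up. A row lasts 1/10 s, in which the tool goes at most 50 mm and 8.59 degrees, less where a joint would pass 70% of its speed; a pose out of reach is approached as far as the arm can. A call with a gripper value outside its range is refused whole. The fingers move at their own pace and stop on an object; "newtons" is the grip in N (left out, the last holds). Time passes only in rows, so rows that do not move let the fingers close. It gives the time, the measured TCP pose, the force and the opening at its end, in the units of the state.
- r.get_state(): the state, without advancing time (a new reading comes with each control period).
- optics.capture(name): name is "scene" or "top" or "wrist"; returns a dict with "image" (384x512x3 uint8, blue, green, red), "depth" (384x512 float32, m along the optical axis (not along the pixel's ray), 0 where there is no reading), "fx", "fy", "cx", "cy" (pixels), "R" (3x3) and "t" (3): a world point X has camera coordinates R X + t. Camera axes: x right, y down, z forward; pixel columns grow to the right and rows downward; lengths in m; the calibration is good to about 2 mm. A picture is of the moment at which its call begins.
- r.close_job(): hands the job in, once; it reports no verdict.
The state is a dict: "time_s": time; "joints": joint angles; "qd": joint speeds; "joint_torque": joint torques, N m; "tcp_pos": TCP position; "eef_rot": TCP orientation; "contact_force": force on the tool from outside, world axes, zero at the start; "moment": the same for the moment, N m; "gripper_width": finger opening in m.
Only numpy, scipy, OpenCV 4.12 (cv2) and the standard library are available. Lean on these libraries where they do the work, as an engineer would, in place of code of your own. Each camera call takes 0.05 s, during which the arm holds its last target. There are 200 camera calls.

TASK

Build up the test stack on the blue bridge: lay the green separator sheet flat between the pins on the brass plate, then stack the aluminium plate on it, letting go of each. Then lift the red-handled probe out of its stand, lower its rod upright through the bore of the stack until the tip shows below the bridge's deck, never touching the bore walls, the plates or the bridge with the probe, and finish while still holding it there, still and centred, touching nothing but the gripper. Do not disturb the mouse, loupe, screw vial and turned sample lying around.

Things in the scene. Friction and masses are not known exactly. Their poses are not given: they have to be found in the camera images.
- bridge: Blue fixed bridge, 94 x 144 mm (long along own y), open below. Origin under its centre on the table, z up. Deck underside at z = 40 mm (deck hole 30 mm); on it a fixed brass plate, top at z = 60 mm, with a 22 mm bore on the vertical axis. For |y| < 36 mm deck and brass plate are only 40 mm wide: free room for fingers beside and below the layers. Pins: see pin.
- pin (a point): Top of one of six steel locating pins of the bridge (at x = 0, y = 65.5 mm, z = 81 mm; another at y = -65.5, four at x = +-30.5, y = +-47 mm). Pins are 8 mm thick up to z = 73 mm, then conical to 3 mm at z = 81 mm. They leave the aluminium plate 1.5 mm play on each side, the sheet 3.5 mm.
- bridge_bore (a point): Centre of the mouth of the brass plate's bore, on the bridge's axis, 60 mm above the table.
- sheet: Loose green separator sheet, 46 mm (own x) x 116 mm (own y) x 5 mm, 0.05 kg, 30 mm hole in the middle, symmetric. Origin in the middle of its underside, z up. Starts flat on one of two black rests (34 mm wide, 100 mm long, 20 mm high, along the layer), its long edges overhanging by about 6 mm.
- plate: Loose aluminium plate, 50 mm (own x) x 120 mm (own y) x 12 mm, about 0.19 kg, 22 mm bore in the middle, symmetric. Origin in the middle of its underside, z up. Starts flat on the other black rest (20 mm high), long edges overhanging by about 8 mm. In the stack its underside is 65 mm above the table.
- plate_bore (a point): Centre of the bore of the aluminium plate, at its upper face.
- probe: Loose probe, 0.1 kg, hanging upright in its stand by its collar, tip 15 mm above the table. Origin at the rod's tip (lower end), z up along the rod. Steel rod, 10 mm diameter, from the tip to 75 mm above it; brass collar, 26 mm diameter, 75 to 80 mm; red square handle 24 x 24 mm (faces across own x and y), 80 to 125 mm.
- probe_grip (a point): Middle of the probe's red handle, 102.5 mm above the tip.
- stand: Fixed grey stand of the probe: base 70 x 70 x 8 mm, column 36 x 36 mm up to z = 90 mm with a vertical 17 mm hole in which the rod hangs. Origin under its centre on the table. The probe comes out straight up, by 75 mm.
- mouse: Black computer mouse, 112 x 63 x 38 mm, bystander. Origin under its centre.
- loupe: Black loupe, 38 mm diameter, 30 mm high, bystander. Origin under its centre.
- vial: Vial of screws with white cap, 30 mm diameter, 56 mm high, bystander. Origin under its centre.
- sample: Cream coloured turned sample with a black line, 30 mm diameter, 22 mm high, bystander. Origin under its centre.

How it is judged:
By the outcome, as a careful person would: the job done as asked, in the order asked, and still so for the second after the job is handed in, while the arm keeps its last pose, push and grip.
It also fails if it takes over 72 s, if anything falls off the work surface, if the arm or the gripper's body presses on something with over 40 N, if the wrist force passes 120 N, or if a joint passes its speed limit or range.

## Working session

There is one attempt and no reset: what is moved stays moved. The work goes in short steps, Python scripts to look and compute and a tool call to move; the robot and the scene stay as the last step left them, time stands still between calls to the robot, and variables do not carry over. Pictures are saved under pics/ and viewed, about 8 in all and at most 12, crops included, and the job is handed in when it is done.

Besides the shell and the picture viewer there is one more tool, called after "Request:" in YAML: its name, and indented under it one key for each argument. step_arm: Moves the arm, as the interface text tells. Its arguments: {"type":"object","properties":{"increments":{"type":"array","items":{"type":"object","properties":{"tx":{"type":"number"},"ty":{"type":"number"},"tz":{"type":"number"},"ax":{"type":"number"},"ay":{"type":"number"},"az":{"type":"number"},"claw":{"type":"number"}}}},"newtons":{"type":"number"}},"required":["increments"]}

```bash
mkdir -p pics && cat > h.py <<'E'
import numpy as np, cv2
from plant import r, optics
def cap(n,fn=None):
    c=optics.capture(n)
    if fn: cv2.imwrite('pics/'+fn,c['image'])
    return c
def ray(c,u,v,z):
    R=np.array(c['R']);t=np.array(c['t'])
    o=-R.T@t; d=R.T@np.array([(u-c['cx'])/c['fx'],(v-c['cy'])/c['fy'],1])
    return o+d*(z-o[2])/d[2]
def proj(c,X):
    p=np.array(c['R'])@np.array(X)+np.array(c['t']); return p[0]/p[2]*c['fx']+c['cx'],p[1]/p[2]*c['fy']+c['cy']
def cloud(c):
    d=c['depth'];v,u=np.mgrid[:d.shape[0],:d.shape[1]]
    P=np.stack([(u-c['cx'])/c['fx']*d,(v-c['cy'])/c['fy']*d,d],-1)
    W=(P-np.array(c['t']))@np.array(c['R']); W[d==0]=np.nan
    return W
E
python3 - <<'E'
from h import *
a=cap('scene','scene0.png');b=cap('top','top0.png')
cv2.imwrite('pics/both0.png',cv2.resize(np.hstack([a['image'],b['image']]),(800,300)))
cv2.imwrite('pics/top0b.png',cv2.resize(b['image'],(800,600)))
s=r.get_state();print({k:np.round(v,3) for k,v in s.items()})
for c in(a,b):print(c['fx'],c['fy'],c['cx'],c['cy'],-np.array(c['R']).T@c['t'],np.round(c['R'],2).tolist())
E
```

```text
{'time_s': np.float64(0.1), 'joints': array([ 9.1394e+01,  2.0588e+01,  6.4000e-01, -1.7000e-02, -7.0137e+01,
       -1.6506e+01]), 'qd': array([-0.068, -0.116,  0.088,  0.127, -0.081,  0.067]), 'joint_torque': array([-3.0000e-03, -5.8416e+01,  2.9375e+01,  7.0150e+00,  1.0000e-02,
       -0.0000e+00]), 'tcp_pos': array([0.176, 0.651, 0.245]), 'eef_rot': array([ 1.79914e+02, -9.00000e-03, -1.51180e+01]), 'contact_force': array([-0.236,  0.162, -0.624]), 'moment': array([-0.056, -0.028, -0.015]), 'gripper_width': np.float64(0.087)}
455.18258598115744 455.18258598115744 261.70153046503253 193.07363759684438 [ 0.09328854 -0.77005363  0.70518802] [[0.89, -0.46, -0.01], [-0.26, -0.47, -0.85], [0.39, 0.75, -0.53]]
468.9196429840109 468.9196429840109 256.57919133553054 195.6756349664932 [0.40061409 0.1245407  1.57326509] [[0.02, -1.0, -0.01], [-0.99, -0.02, -0.1], [0.1, 0.01, -1.0]]
```

View pics/top0b.png

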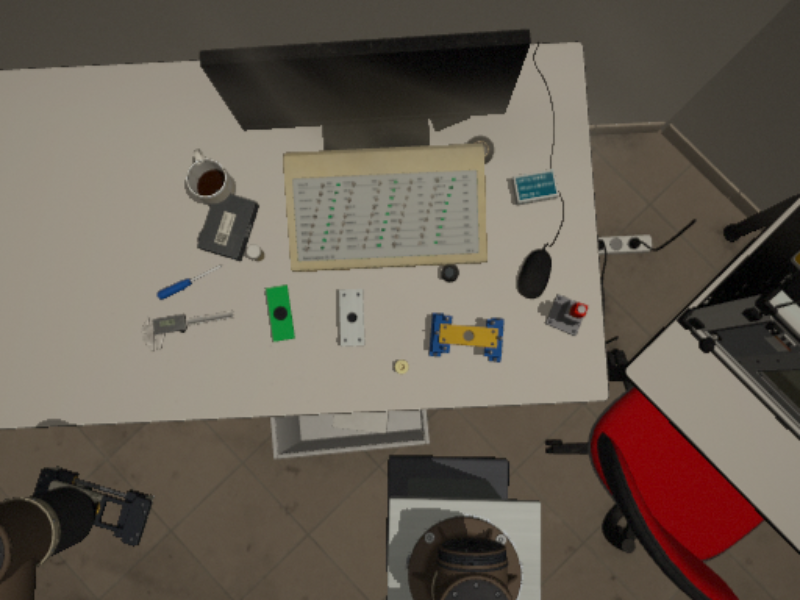

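View pics/scene0.png

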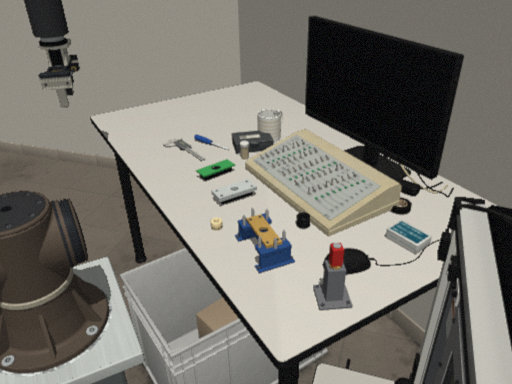

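The top view (800x600 scale) shows the sheet at (280,313), the plate at (351,317), the bridge at (467,337) with the sample at (401,367), and the stand with its probe at (570,313). The mouse is at (535,273), the loupe at (449,273) and the vial at (254,253). The scene view agrees.

```bash
cat >> h.py <<'E'
def rect(c,m,z):
    n,l,st,ce=cv2.connectedComponentsWithStats(m.astype(np.uint8))
    k=1+np.argmax(st[1:,4]); cs,_=cv2.findContours((l==k).astype(np.uint8),cv2.RETR_EXTERNAL,cv2.CHAIN_APPROX_NONE)
    q=np.array([ray(c,*p[0],z)[:2] for p in max(cs,key=cv2.contourArea)])*1000
    (x,y),(w,h),a=cv2.minAreaRect(q.astype(np.float32))
    bx=cv2.boxPoints(((x,y),(w,h),a)); e=[bx[1]-bx[0],bx[2]-bx[1]]; e=max(e,key=np.linalg.norm)
    yaw=np.degrees(np.arctan2(e[1],e[0]))-90   # own y along long side
    return np.round([x,y,min(w,h),max(w,h),(yaw+90)%180-90,st[k,4]],1)
E
python3 - <<'E'
from h import *
b=cap('top');im=b['image'];hsv=cv2.cvtColor(im,cv2.COLOR_BGR2HSV);H,S,V=cv2.split(hsv)
W=cloud(b)
def roi(u0,v0,u1,v1):
    m=np.zeros(H.shape,bool);k=.64;m[int(v0*k):int(v1*k),int(u0*k):int(u1*k)]=1;return m
print('sheet',rect(b,roi(255,275,305,350)&(H>45)&(H<80)&(S>120),.025))
print('plate',rect(b,roi(325,280,378,355)&(W[...,2]>.022),.032), np.nanmedian(W[...,2][roi(345,295,357,308)]))
print('bridgeblue',rect(b,roi(415,300,520,370)&(S>120)&((H>100)&(H<130)|(H>15)&(H<30)),.06))
print('brass',rect(b,roi(415,300,520,370)&(S>120)&(H>15)&(H<30),.06))
print('red',rect(b,roi(540,290,600,340)&(S>120)&((H<8)|(H>172)),.14))
print('z',np.nanmedian(W[...,2][roi(455,325,460,345)]))
for n,u,v,z in[('mouse',535,273,.03),('loupe',449,272,.03),('sample',401,367,.022),('vial',254,253,.056),('stand',567,315,.0),('mixerL',292,270,.05),('mixerR',487,262,.05),('brbore',469,336,.06),('plbore',352,317,.032),('shbore',280,313,.025)]:
    print(n,np.round(ray(b,u*.64,v*.64,z)*1000), np.round(np.nanmax(W[...,2][int(v*.64)-3:int(v*.64)+3,int(u*.64)-3:int(u*.64)+3]),3))
E
```

```text
sheet [533.  400.4  44.9 113.3 -79.8 412. ]
plate [526.8 248.   49.7 119.3 -88.1 526. ] 0.03238595101195954
bridgeblue [488.7   7.   87.4 146.3  -3.4 739. ]
brass [493.    3.1  40.2 119.5  -3.  413. ]
red [ 543.5 -204.5   24.6   34.     1.3   65. ]
z 0.05997839783118149
mouse [ 630. -140.   30.] 0.045
loupe [628.  42.  30.] 0.03
sample [424. 140.  22.] 0.029
vial [655. 454.  56.] 0.062
stand [ 545. -214.    0.] 0.096
mixerL [622. 373.  50.] 0.036
mixerR [648. -36.  50.] 0.043
brbore [491.   0.  60.] 0.063
plbore [527. 246.  32.] 0.036
shbore [532. 399.  25.] 0.026
```

Request:
step_arm:
  increments:
    - {"tx": 30,"ty": -21,"tz": -2,"az": 2.1,"claw": 1}
    - {"tx": 30,"ty": -21,"tz": -2,"az": 2.1}
    - {"tx": 30,"ty": -21,"tz": -2,"az": 2.1}
    - {"tx": 30,"ty": -21,"tz": -2,"az": 2.1}
    - {"tx": 30,"ty": -21,"tz": -2,"az": 2.1}
    - {"tx": 30,"ty": -21,"tz": -2,"az": 2.1}
    - {"tx": 30,"ty": -21,"tz": -2,"az": 2.1}
    - {"tx": 30,"ty": -21,"tz": -2,"az": 2.1}
    - {"tx": 30,"ty": -21,"tz": -2,"az": 2.1}
    - {"tx": 30,"ty": -21,"tz": -2,"az": 2.1}
    - {"tx": 30,"ty": -21,"tz": -2,"az": 2.1}
    - {"tx": 27,"ty": -20,"tz": -2,"az": 2.1}

```text
$.increments[0]: bad value
```

```bash
python3 - <<'E'
from h import *
s=r.get_state();print({k:np.round(s[k],4).tolist() for k in('time_s','joints','tcp_pos','eef_rot','gripper_width','contact_force')})
c=cap('wrist','w1.png');print(np.round(-np.array(c['R']).T@c['t'],3),np.round(c['R'],2).tolist(),c['fx'])
hsv=cv2.cvtColor(c['image'],cv2.COLOR_BGR2HSV);H,S,V=cv2.split(hsv)
print('sheet',rect(c,(H>45)&(H<80)&(S>120),.025))
E
```

```text
{'time_s': 0.15, 'joints': [91.3919, 20.5806, 0.6472, -0.0153, -70.1364, -16.5058], 'tcp_pos': [0.1759, 0.6513, 0.2449], 'eef_rot': [179.929, -0.006, -15.1192], 'gripper_width': 0.0881, 'contact_force': [0.1315, 0.8167, -1.099]}
[0.251 0.631 0.385] [[-0.26, -0.97, 0.0], [-0.93, 0.25, 0.28], [-0.27, 0.07, -0.96]] 282.18056858282046Traceback (most recent call last):
  File "<stdin>", line 5, in <module>
  File "h.py", line 20, in rect
    k=1+np.argmax(st[1:,4]); cs,_=cv2.findContours((l==k).astype(np.uint8),cv2.RETR_EXTERNAL,cv2.CHAIN_APPROX_NONE)
        ~~~~~~~~~^^^^^^^^^^
    return _wrapfunc(a, 'argmax', axis=axis, out=out, **kwds)
    return bound(*args, **kwds)
ValueError: attempt to get argmax of an empty sequence
```

View pics/w1.png

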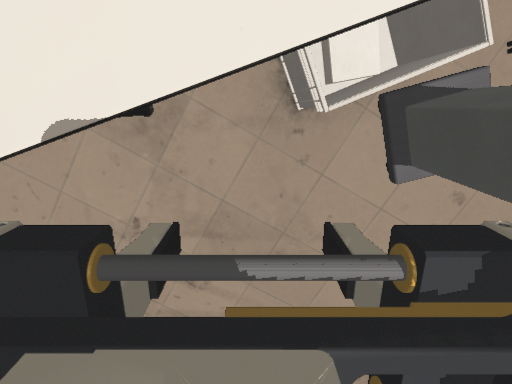

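Wrist view from the start: only the table edge and floor are visible. The fingers cover rows above 220, so I'll hover slightly short of the sheet. The move was refused, so I'll retry with every key given.

Request:
step_arm:
  increments:
    - {"tx": 27,"ty": -21,"tz": -2,"ax": 0,"ay": 0,"az": 2.1,"claw": 0.99}
    - {"tx": 27,"ty": -21,"tz": -2,"ax": 0,"ay": 0,"az": 2.1,"claw": 0.99}
    - {"tx": 27,"ty": -21,"tz": -2,"ax": 0,"ay": 0,"az": 2.1,"claw": 0.99}
    - {"tx": 27,"ty": -21,"tz": -2,"ax": 0,"ay": 0,"az": 2.1,"claw": 0.99}
    - {"tx": 27,"ty": -21,"tz": -2,"ax": 0,"ay": 0,"az": 2.1,"claw": 0.99}
    - {"tx": 27,"ty": -21,"tz": -2,"ax": 0,"ay": 0,"az": 2.1,"claw": 0.99}
    - {"tx": 27,"ty": -21,"tz": -2,"ax": 0,"ay": 0,"az": 2.1,"claw": 0.99}
    - {"tx": 27,"ty": -21,"tz": -2,"ax": 0,"ay": 0,"az": 2.1,"claw": 0.99}
    - {"tx": 27,"ty": -21,"tz": -2,"ax": 0,"ay": 0,"az": 2.1,"claw": 0.99}
    - {"tx": 27,"ty": -21,"tz": -2,"ax": 0,"ay": 0,"az": 2.1,"claw": 0.99}
    - {"tx": 27,"ty": -21,"tz": -2,"ax": 0,"ay": 0,"az": 2.1,"claw": 0.99}
    - {"tx": 23,"ty": -20,"tz": -2,"ax": 0,"ay": 0,"az": 2.2,"claw": 0.99}

```text
time_s: 1.4
tcp_pos: [0.4972, 0.3995, 0.2213]
eef_rot: [180.0, 0.0, 10.3]
contact_force: [0.1, -0.5, -0.6]
gripper_width: 0.0871
```

```bash
cat >> h.py <<'E'
def st():
    s=r.get_state();print({k:np.round(s[k],4).tolist() for k in('time_s','tcp_pos','eef_rot','gripper_width','contact_force')})
E
python3 - <<'E'
from h import *
st()
c=cap('wrist','w1b.png')
hsv=cv2.cvtColor(c['image'],cv2.COLOR_BGR2HSV);H,S,V=cv2.split(hsv)
m=(H>45)&(H<80)&(S>120);print('sheet',rect(c,m,.025)); v,u=np.nonzero(m);print(u.min(),u.max(),v.min(),v.max(),np.nanmedian(cloud(c)[...,2][m]))
E
```

```text
{'time_s': 1.4, 'tcp_pos': [0.4972, 0.3995, 0.2213], 'eef_rot': [179.9903, 0.0099, 10.2545], 'gripper_width': 0.0871, 'contact_force': [0.1445, -0.5243, -0.5924]}
sheet [ 533.8  400.4   44.8  113.9  -79.7 3227. ]
236 506 0 188 0.025797604993857
```

Request:
step_arm:
  increments:
    - {"tx": 18,"ty": 1,"tz": -45,"ax": 0,"ay": 0,"az": 0,"claw": 0.5}
    - {"tx": 19,"ty": 0,"tz": -45,"ax": 0,"ay": 0,"az": 0,"claw": 0.5}
    - {"tx": 0,"ty": 0,"tz": -45,"ax": 0,"ay": 0,"az": 0,"claw": 0.5}
    - {"tx": 0,"ty": 0,"tz": -35,"ax": 0,"ay": 0,"az": 0,"claw": 0.5}
    - {"tx": 0,"ty": 0,"tz": -23,"ax": 0,"ay": 0,"az": 0,"claw": 0.4}
    - {"tx": 0,"ty": 0,"tz": 0,"ax": 0,"ay": 0,"az": 0,"claw": 0.1}
    - {"tx": 0,"ty": 0,"tz": 0,"ax": 0,"ay": 0,"az": 0,"claw": -0.2}
    - {"tx": 0,"ty": 0,"tz": 0,"ax": 0,"ay": 0,"az": 0,"claw": -0.5}
    - {"tx": 0,"ty": 0,"tz": 0,"ax": 0,"ay": 0,"az": 0,"claw": -0.5}
    - {"tx": 0,"ty": 0,"tz": 0,"ax": 0,"ay": 0,"az": 0,"claw": -0.5}
  newtons: 8

```text
time_s: 2.45
tcp_pos: [0.5334, 0.4022, 0.0301]
eef_rot: [-179.9, -0.1, 10.2]
contact_force: [-0.5, -0.1, 0.1]
gripper_width: 0.0459
```

Request:
step_arm:
  increments:
    - {"tx": 0,"ty": 0,"tz": 45,"ax": 0,"ay": 0,"az": 0,"claw": -0.5}
    - {"tx": -4,"ty": -27,"tz": 16,"ax": 0,"ay": 0,"az": -8,"claw": -0.5}
    - {"tx": -4,"ty": -27,"tz": 16,"ax": 0,"ay": 0,"az": -8,"claw": -0.5}
    - {"tx": -4,"ty": -27,"tz": 16,"ax": 0,"ay": 0,"az": -8,"claw": -0.5}
    - {"tx": -4,"ty": -27,"tz": 16,"ax": 0,"ay": 0,"az": -8,"claw": -0.5}
    - {"tx": -4,"ty": -27,"tz": 16,"ax": 0,"ay": 0,"az": -8,"claw": -0.5}
    - {"tx": -4,"ty": -27,"tz": 16,"ax": 0,"ay": 0,"az": -8,"claw": -0.5}
    - {"tx": -4,"ty": -27,"tz": 16,"ax": 0,"ay": 0,"az": -8,"claw": -0.5}
    - {"tx": -4,"ty": -27,"tz": 16,"ax": 0,"ay": 0,"az": -8,"claw": -0.5}
    - {"tx": -4,"ty": -27,"tz": 16,"ax": 0,"ay": 0,"az": -8,"claw": -0.5}
    - {"tx": -3,"ty": -27,"tz": 16,"ax": 0,"ay": 0,"az": -8,"claw": -0.5}
    - {"tx": 0,"ty": -27,"tz": 15,"ax": 0,"ay": 0,"az": -8,"claw": -0.5}

```text
time_s: 3.65
tcp_pos: [0.4935, 0.1035, 0.2503]
eef_rot: [-179.9, 0.0, -78.1]
contact_force: [-0.2, 0.2, -0.4]
gripper_width: 0.0458
```

Request:
step_arm:
  increments:
    - {"tx": 0,"ty": 0,"tz": 0,"ax": 0,"ay": 0,"az": -8,"claw": -0.5}
    - {"tx": 0,"ty": 0,"tz": 0,"ax": 0,"ay": 0,"az": -7.6,"claw": -0.5}
    - {"tx": 0,"ty": 0,"tz": 0,"ax": 0,"ay": 0,"az": 0,"claw": -0.5}

```text
time_s: 3.95
tcp_pos: [0.4939, 0.1043, 0.2495]
eef_rot: [-179.9, 0.1, -93.6]
contact_force: [-0.9, -0.1, -0.5]
gripper_width: 0.0456
```

```bash
python3 - <<'E'
from h import *
c=cap('wrist','w2.png');st()
hsv=cv2.cvtColor(c['image'],cv2.COLOR_BGR2HSV);H,S,V=cv2.split(hsv);W=cloud(c)
m=(H>13)&(H<32)&(S>110)&(abs(W[...,2]-.06)<.008);print('brass',rect(c,m,.06))
m=(H>45)&(H<80)&(S>120);z=np.nanmedian(W[...,2][m]);print('sheet',rect(c,m,z),z)
E
```

```text
{'time_s': 4.0, 'tcp_pos': [0.4939, 0.1045, 0.2492], 'eef_rot': [-179.942, 0.0491, -93.2644], 'gripper_width': 0.0458, 'contact_force': [0.4143, 0.5048, -0.5478]}
brass [ 4.924e+02  2.200e+00  4.000e+01  1.196e+02 -3.800e+00  3.810e+03]
sheet [ 4.927e+02  7.740e+01  4.630e+01  6.210e+01 -3.500e+00  7.934e+03] 0.2452053027183702
```

View pics/w2.png

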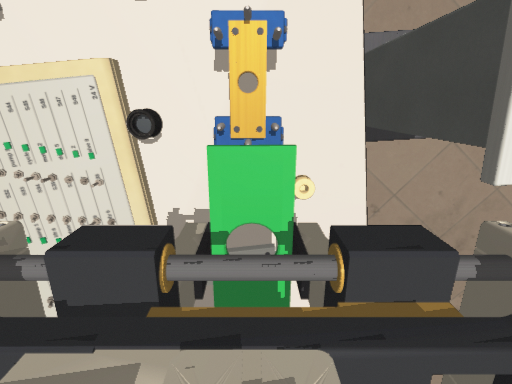

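The wrist view shows the brass plate with its bore at (248,82) and the pins around it. The held sheet's front edge is at row 146, and the loupe at (145,124) and sample at (303,188) are untouched. The held sheet reads 1.2 mm left of the TCP, so the camera has a lateral bias of about 1.5 mm; I'll correct for it.

Request:
step_arm:
  increments:
    - {"tx": 0,"ty": -34,"tz": -45,"ax": 0,"ay": 0,"az": 0,"claw": -0.5}
    - {"tx": 0,"ty": -34,"tz": -45,"ax": 0,"ay": 0,"az": -0.4,"claw": -0.5}
    - {"tx": 0.2,"ty": -34,"tz": -45,"ax": 0,"ay": 0,"az": 0,"claw": -0.5}
    - {"tx": 0,"ty": 0,"tz": -15,"ax": 0,"ay": 0,"az": 0,"claw": -0.5}
    - {"tx": 0,"ty": 0,"tz": -15,"ax": 0,"ay": 0,"az": 0,"claw": -0.5}
    - {"tx": 0,"ty": 0,"tz": -10,"ax": 0,"ay": 0,"az": 0,"claw": -0.5}
    - {"tx": 0,"ty": 0,"tz": -2,"ax": 0,"ay": 0,"az": 0,"claw": -0.5}
    - {"tx": 0,"ty": 0,"tz": 0,"ax": 0,"ay": 0,"az": 0,"claw": -0.5}

```text
time_s: 4.8
tcp_pos: [0.4944, 0.0145, 0.0871]
eef_rot: [-180.0, -0.0, -93.7]
contact_force: [0.6, 0.7, -0.3]
gripper_width: 0.0456
```

```bash
python3 - <<'E'
from h import *
c=cap('wrist','w3.png');st()
W=cloud(c);hsv=cv2.cvtColor(c['image'],cv2.COLOR_BGR2HSV);H,S,V=cv2.split(hsv)
m=(H>45)&(H<80)&(S>120);z=np.nanmedian(W[...,2][m]);print('sheet',rect(c,m,z),z)
E
```

```text
{'time_s': 4.85, 'tcp_pos': [0.4946, 0.0146, 0.0874], 'eef_rot': [-179.9578, 0.0155, -93.7235], 'gripper_width': 0.0461, 'contact_force': [-0.2336, -0.5309, -1.3103]}
sheet [ 4.930e+02 -1.180e+01  4.690e+01  6.290e+01 -3.700e+00  7.811e+03] 0.08096496567684132
```

View pics/w3.png

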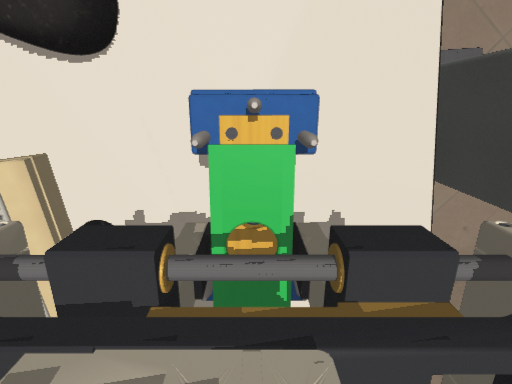

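The sheet is still about 26 mm high and 12 mm short, because I asked for too long a step. The pin tips show at about (194,144), (315,144) and (254,102), all at nearly the sheet's height, so I can compare them directly.

```bash
python3 - <<'E'
from h import *
im=cv2.imread('pics/w3.png');c=cap('wrist');W=cloud(c);Z=W[...,2]
# pin tips: highest cloud points near each
for n,(u,v) in dict(L=(196,143),R=(313,143),M=(254,103)).items():
    m=np.zeros(Z.shape,bool);m[v-14:v+14,u-14:u+14]=1
    mm=m&(Z>.077)&(Z<.086); vv,uu=np.nonzero(mm)
    if n!='M': mm&=True
    print(n,mm.sum(),uu.mean(),vv.mean(),np.round(np.nanmean(W[mm],0)*1000,1),np.round(ray(c,uu.mean(),vv.mean(),.080)*1000,1))
crop=im[85:175,170:340];cv2.imwrite('pics/w3c.png',cv2.resize(crop,None,fx=4.5,fy=4.5,interpolation=cv2.INTER_CUBIC))
E
```

```text
L 120 198.91666666666666 142.61666666666667 [518.4 -45.9  79.7] [518.4 -45.9  80. ]
R 102 312.078431372549 140.77450980392157 [459.7 -43.   79.9] [459.8 -43.   80. ]
M 112 254.5625 104.55357142857143 [488.4 -62.9  79.8] [488.4 -62.9  80. ]
```

View pics/w3c.png

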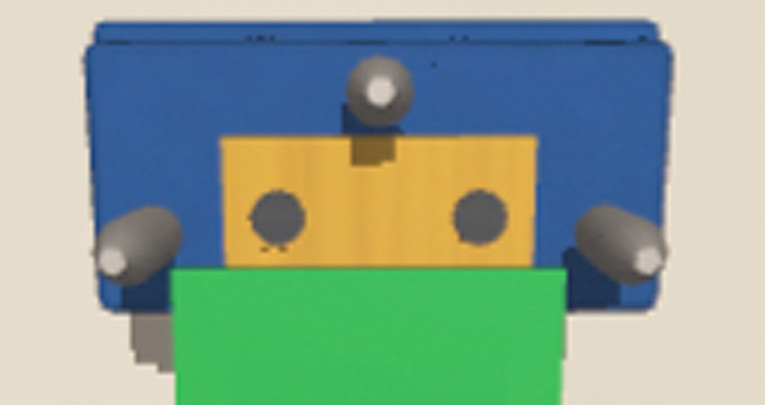

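Crop: pin tips at (112,260), (649,261) and (380,90), and the sheet's front corners at (172,268) and (567,268).

```bash
python3 - <<'E'
from h import *
c=cap('wrist');st()
P=lambda u,v,z:ray(c,(u+.5)/4.5+170-.5,(v+.5)/4.5+85-.5,z)[:2]*1000
L,R,M=P(112,260,.081),P(649,261,.081),P(380,90,.081)
print(L,R,M,np.linalg.norm(L-R))
d=(L-R)/np.linalg.norm(L-R);yaw=np.degrees(np.arctan2(d[1],d[0]));print('yaw',yaw)
for y in(yaw,-3.7):
    t=np.radians(y);Rm=np.array([[np.cos(t),-np.sin(t)],[np.sin(t),np.cos(t)]])
    print((L+R)/2-Rm@[0,-47], M-Rm@[0,-65.5])
for z in (.081,.083): a,b=P(172,268,z),P(567,268,z);print('sheet front',a,b,np.linalg.norm(a-b),'ctr',(a+b)/2+58*np.array([np.sin(np.radians(3.7)),np.cos(np.radians(3.7))]))
E
```

```text
{'time_s': 4.95, 'tcp_pos': [0.4947, 0.0147, 0.0877], 'eef_rot': [-179.9225, 0.0381, -93.7524], 'gripper_width': 0.0454, 'contact_force': [-0.6317, -0.4792, 0.6278]}
[520.57724018 -46.21954038] [459.13723659 -42.05467146] [488.72438699 -62.82928448] 61.581004976505945
yaw -3.878009259683225
[493.03595947   2.75527866] [493.15430681   2.52074084]
[492.89025687   2.76492814] [492.95125318   2.53418851]
sheet front [513.80878444 -44.85757595] [468.53317056 -41.87305982] 45.373875181322504 ctr [494.91385138  14.51378798]
sheet front [513.48218685 -45.09872355] [468.82479437 -42.15495987] 44.754312056325666 ctr [494.89636449  14.25226415]
```

Request:
step_arm:
  increments:
    - {"tx": -1.9,"ty": -11.8,"tz": 0,"ax": 0,"ay": 0,"az": 0,"claw": -0.5}
    - {"tx": 0,"ty": 0,"tz": -8,"ax": 0,"ay": 0,"az": 0,"claw": -0.5}
    - {"tx": 0,"ty": 0,"tz": -8,"ax": 0,"ay": 0,"az": 0,"claw": -0.5}
    - {"tx": 0,"ty": 0,"tz": -2,"ax": 0,"ay": 0,"az": 0,"claw": -0.5}
    - {"tx": 0,"ty": 0,"tz": 0,"ax": 0,"ay": 0,"az": 0,"claw": -0.5}
    - {"tx": 0,"ty": 0,"tz": 0,"ax": 0,"ay": 0,"az": 0,"claw": -0.5}

```text
time_s: 5.55
tcp_pos: [0.4922, 0.0024, 0.0686]
eef_rot: [180.0, -0.0, -93.8]
contact_force: [-0.1, -0.8, 1.2]
gripper_width: 0.0459
```

```bash
python3 - <<'E'
from h import *
c=cap('wrist');st()
W=cloud(c);hsv=cv2.cvtColor(c['image'],cv2.COLOR_BGR2HSV);H,S,V=cv2.split(hsv)
m=(H>45)&(H<80)&(S>120);z=np.nanmedian(W[...,2][m]);print('sheet',rect(c,m,z),z)
E
```

```text
{'time_s': 5.6, 'tcp_pos': [0.4922, 0.0024, 0.0686], 'eef_rot': [179.9783, -0.0108, -93.8142], 'gripper_width': 0.0458, 'contact_force': [-0.555, 0.9088, 0.2607]}
sheet [ 4.91e+02 -2.51e+01  4.64e+01  6.15e+01 -3.90e+00  8.11e+03] 0.06578831400981075
```

Request:
step_arm:
  increments:
    - {"tx": 0,"ty": 0,"tz": 0,"ax": 0,"ay": 0,"az": 0,"claw": 0.2}
    - {"tx": 0,"ty": 0,"tz": 0,"ax": 0,"ay": 0,"az": 0,"claw": 0.4}
    - {"tx": 0,"ty": 0,"tz": 0,"ax": 0,"ay": 0,"az": 0,"claw": 0.5}
    - {"tx": 0,"ty": 0,"tz": 20,"ax": 0,"ay": 0,"az": 0,"claw": 0.5}
    - {"tx": 0,"ty": 0,"tz": 40,"ax": 0,"ay": 0,"az": 0,"claw": 0.5}
    - {"tx": 0,"ty": 25,"tz": 40,"ax": 0,"ay": 0,"az": 0,"claw": 0.5}
    - {"tx": 0,"ty": 35,"tz": 30,"ax": 0,"ay": 0,"az": 0,"claw": 0.5}
    - {"tx": 0,"ty": 0,"tz": 0,"ax": 0,"ay": 0,"az": 0,"claw": 0.5}
    - {"tx": 0,"ty": 0,"tz": 0,"ax": 0,"ay": 0,"az": 0,"claw": 0.5}

```text
time_s: 6.5
tcp_pos: [0.4923, 0.0632, 0.1995]
eef_rot: [-179.9, 0.1, -93.7]
contact_force: [0.1, -0.5, -1.2]
gripper_width: 0.0658
```

```bash
python3 - <<'E'
from h import *
c=cap('wrist','w4.png');st()
W=cloud(c);hsv=cv2.cvtColor(c['image'],cv2.COLOR_BGR2HSV);H,S,V=cv2.split(hsv);Z=W[...,2]
m=(H>45)&(H<80)&(S>120)&(abs(Z-.065)<.008);print('sheet',rect(c,m,.065),np.nanmedian(Z[m]),np.nanpercentile(Z[m],[5,95]))
b=(Z>.074)&(Z<.088)
n,l,s_,ce=cv2.connectedComponentsWithStats(b.astype(np.uint8))
for k in range(1,n):
    if s_[k,4]>6: print(ce[k],s_[k,4],np.round(ray(c,*ce[k],.078)*1000,1))
cv2.imwrite('pics/w4c.png',cv2.resize(c['image'][0:240,130:380],None,fx=2.4,fy=2.4))
E
```

```text
{'time_s': 6.55, 'tcp_pos': [0.4917, 0.0624, 0.1985], 'eef_rot': [179.9619, 0.0042, -93.7823], 'gripper_width': 0.0658, 'contact_force': [-0.2811, -0.0356, -0.5343]}
sheet [ 4.925e+02  3.100e+00  4.600e+01  1.154e+02 -3.800e+00  5.258e+03] 0.06577820432959178 [0.06454239 0.06694201]
[247.421875  45.46875 ] 64 [488.  -62.2  78. ]
[212.42424242  69.31818182] 66 [519.2 -45.7  78. ]
[282.36507937  68.96825397] 63 [459.4 -42.   78. ]
[216.42857143 174.3877551 ] 49 [525.2  46.7  78. ]
[279.44 174.3 ] 50 [465.4  50.5  78. ]
[248.09090909 192.63636364] 44 [496.4  66.8  78. ]
```

View pics/w4c.png

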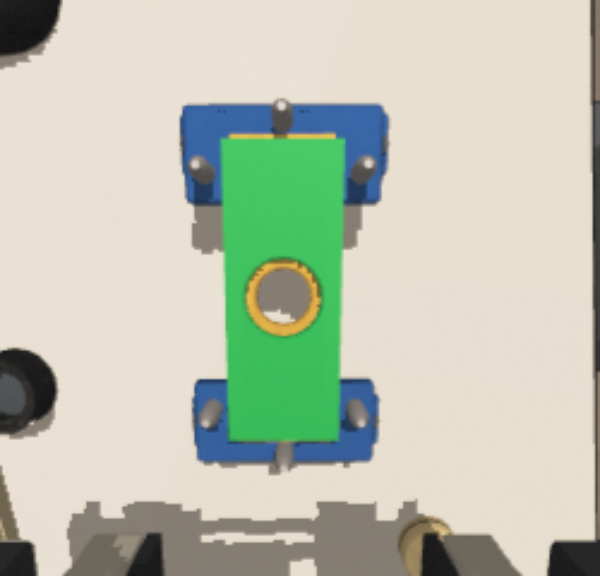

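Sheet confirmed flat between all six pins: top at 65.8 mm, centre (492.5, 3.1) against a pin centroid of (492.3, 2.4), yaw −3.8. Next, the plate.

Request:
step_arm:
  increments:
    - {"tx": 0,"ty": 15.5,"tz": 0,"ax": 0,"ay": 0,"az": 8,"claw": 0.5}
    - {"tx": 0,"ty": 15.5,"tz": 0,"ax": 0,"ay": 0,"az": 8,"claw": 0.5}
    - {"tx": 0,"ty": 15.5,"tz": 0,"ax": 0,"ay": 0,"az": 8,"claw": 0.5}
    - {"tx": 0,"ty": 15.5,"tz": 0,"ax": 0,"ay": 0,"az": 8,"claw": 0.5}
    - {"tx": 0,"ty": 15.5,"tz": 0,"ax": 0,"ay": 0,"az": 8,"claw": 0.5}
    - {"tx": 0,"ty": 15.5,"tz": 0,"ax": 0,"ay": 0,"az": 8,"claw": 0.5}
    - {"tx": 0,"ty": 15.5,"tz": 0,"ax": 0,"ay": 0,"az": 8,"claw": 0.5}
    - {"tx": 0,"ty": 15.5,"tz": 0,"ax": 0,"ay": 0,"az": 8,"claw": 0.7}
    - {"tx": 0,"ty": 15.5,"tz": 0,"ax": 0,"ay": 0,"az": 8,"claw": 0.7}
    - {"tx": 0,"ty": 15.5,"tz": 0,"ax": 0,"ay": 0,"az": 8,"claw": 0.7}
    - {"tx": 0,"ty": 15.5,"tz": 0,"ax": 0,"ay": 0,"az": 8,"claw": 0.7}
    - {"tx": 0,"ty": 15.5,"tz": 0,"ax": 0,"ay": 0,"az": 7.7,"claw": 0.7}

```text
time_s: 7.75
tcp_pos: [0.4919, 0.2476, 0.1972]
eef_rot: [179.9, 0.1, 2.1]
contact_force: [0.2, -0.3, -0.2]
gripper_width: 0.0748
```

Request:
step_arm:
  increments:
    - {"tx": 0,"ty": 0,"tz": 0,"ax": 0,"ay": 0,"az": 0,"claw": 0.7}
    - {"tx": 0,"ty": 0,"tz": 0,"ax": 0,"ay": 0,"az": 0,"claw": 0.7}

```text
time_s: 7.95
tcp_pos: [0.4918, 0.2474, 0.1975]
eef_rot: [179.9, 0.1, 1.7]
contact_force: [-0.5, -1.0, -0.8]
gripper_width: 0.0743
```

```bash
python3 - <<'E'
from h import *
c=cap('wrist','w5.png');st()
W=cloud(c);Z=W[...,2]
m=(Z>.027)&(Z<.037)&(abs(W[...,0]-.527)<.08)&(abs(W[...,1]-.248)<.05);v,u=np.nonzero(m);print(u.min(),u.max(),v.min(),v.max())
print('plate',rect(c,m,.032),np.nanmedian(Z[m]))
E
```

```text
{'time_s': 8.0, 'tcp_pos': [0.4919, 0.2473, 0.1978], 'eef_rot': [179.9181, 0.0957, 1.6989], 'gripper_width': 0.0742, 'contact_force': [0.0939, -0.9917, -0.5401]}
226 275 87 199
plate [ 527.   247.3   50.1  120.3  -87.  4921. ] 0.03280424153391183
```

Request:
step_arm:
  increments:
    - {"tx": 18,"ty": 0,"tz": -40,"ax": 0,"ay": 0,"az": 0.5,"claw": 0.7}
    - {"tx": 17,"ty": 0,"tz": -40,"ax": 0,"ay": 0,"az": 0.5,"claw": 0.7}
    - {"tx": 0,"ty": 0,"tz": -40,"ax": 0,"ay": 0,"az": 0,"claw": 0.7}
    - {"tx": 0,"ty": 0,"tz": -30,"ax": 0,"ay": 0,"az": 0,"claw": 0.6}
    - {"tx": 0,"ty": 0,"tz": -18,"ax": 0,"ay": 0,"az": 0,"claw": 0.5}
    - {"tx": 0,"ty": 0,"tz": 0,"ax": 0,"ay": 0,"az": 0,"claw": 0.3}
    - {"tx": 0,"ty": 0,"tz": 0,"ax": 0,"ay": 0,"az": 0,"claw": 0.1}
    - {"tx": 0,"ty": 0,"tz": 0,"ax": 0,"ay": 0,"az": 0,"claw": -0.2}
    - {"tx": 0,"ty": 0,"tz": 0,"ax": 0,"ay": 0,"az": 0,"claw": -0.4}
    - {"tx": 0,"ty": 0,"tz": 0,"ax": 0,"ay": 0,"az": 0,"claw": -0.4}
  newtons: 25

```text
time_s: 9.0
tcp_pos: [0.5276, 0.2487, 0.032]
eef_rot: [-179.9, -0.1, 2.9]
contact_force: [-0.4, -0.5, 0.8]
gripper_width: 0.0495
```

```bash
python3 -c "
from h import *
st()"
```

```text
{'time_s': 9.0, 'tcp_pos': [0.5276, 0.2487, 0.032], 'eef_rot': [-179.94, -0.0718, 2.8767], 'gripper_width': 0.0495, 'contact_force': [-0.401, -0.5268, 0.807]}
```

Request:
step_arm:
  increments:
    - {"tx": 0,"ty": 0,"tz": 45,"ax": 0,"ay": 0,"az": 0,"claw": -0.4}
    - {"tx": -3.1,"ty": -20,"tz": 8,"ax": 0,"ay": 0,"az": -8,"claw": -0.4}
    - {"tx": -3.1,"ty": -20,"tz": 8,"ax": 0,"ay": 0,"az": -8,"claw": -0.4}
    - {"tx": -3.1,"ty": -20,"tz": 8,"ax": 0,"ay": 0,"az": -8,"claw": -0.4}
    - {"tx": -3.1,"ty": -20,"tz": 8,"ax": 0,"ay": 0,"az": -8,"claw": -0.4}
    - {"tx": -3.1,"ty": -20,"tz": 8,"ax": 0,"ay": 0,"az": -8,"claw": -0.4}
    - {"tx": -3.1,"ty": -20,"tz": 8,"ax": 0,"ay": 0,"az": -8,"claw": -0.4}
    - {"tx": -3.1,"ty": -20,"tz": 8,"ax": 0,"ay": 0,"az": -8,"claw": -0.4}
    - {"tx": -3.1,"ty": -20,"tz": 8,"ax": 0,"ay": 0,"az": -8,"claw": -0.4}
    - {"tx": -3.1,"ty": -20,"tz": 8,"ax": 0,"ay": 0,"az": -8,"claw": -0.4}
    - {"tx": -3.1,"ty": -20,"tz": 8,"ax": 0,"ay": 0,"az": -8,"claw": -0.4}
    - {"tx": -3.1,"ty": -20,"tz": 8,"ax": 0,"ay": 0,"az": -8,"claw": -0.4}

```text
time_s: 10.2
tcp_pos: [0.4928, 0.0277, 0.1647]
eef_rot: [-180.0, 0.0, -85.4]
contact_force: [0.5, -0.9, -2.5]
gripper_width: 0.0499
```

Request:
step_arm:
  increments:
    - {"tx": 0,"ty": 0,"tz": -25,"ax": 0,"ay": 0,"az": -4.3,"claw": -0.4}
    - {"tx": 0,"ty": 0,"tz": -25,"ax": 0,"ay": 0,"az": -4.3,"claw": -0.4}
    - {"tx": 0,"ty": 0,"tz": -10,"ax": 0,"ay": 0,"az": 0,"claw": -0.4}
    - {"tx": 0,"ty": 0,"tz": 0,"ax": 0,"ay": 0,"az": 0,"claw": -0.4}
    - {"tx": 0,"ty": 0,"tz": 0,"ax": 0,"ay": 0,"az": 0,"claw": -0.4}

```text
time_s: 10.7
tcp_pos: [0.4937, 0.0286, 0.1046]
eef_rot: [-180.0, -0.0, -93.6]
contact_force: [0.1, 1.0, -1.7]
gripper_width: 0.0495
```

```bash
python3 - <<'E'
from h import *
c=cap('wrist','w6.png');st()
W=cloud(c);Z=W[...,2]
cv2.imwrite('pics/w6c.png',cv2.resize(c['image'][60:240,160:350],None,fx=4,fy=3.3333,interpolation=cv2.INTER_CUBIC))
b=(Z>.074)&(Z<.086)
n,l,s_,ce=cv2.connectedComponentsWithStats(b.astype(np.uint8))
for k in range(1,n):
    if s_[k,4]>15: print(ce[k],s_[k,4],np.round(ray(c,*ce[k],.078)*1000,1))
m=(abs(Z-.108)<.012)&(np.arange(384)[:,None]<225);print(np.nanmedian(Z[m]),rect(c,m,np.nanmedian(Z[m])))
E
```

```text
{'time_s': 10.75, 'tcp_pos': [0.494, 0.0288, 0.1049], 'eef_rot': [-179.9205, 0.0224, -93.6017], 'gripper_width': 0.0499, 'contact_force': [0.7898, -0.0908, -1.8724]}
[251.54794521  78.76712329] 146 [488.3 -62.6  78. ]
[199.18320611 113.06870229] 131 [519.2 -46.3  78. ]
[303.83333333 112.88405797] 138 [459.7 -42.6  78. ]
0.1054192818985746 [ 491.9   -9.8   44.1   50.    86.8 8081. ]
```

View pics/w6c.png

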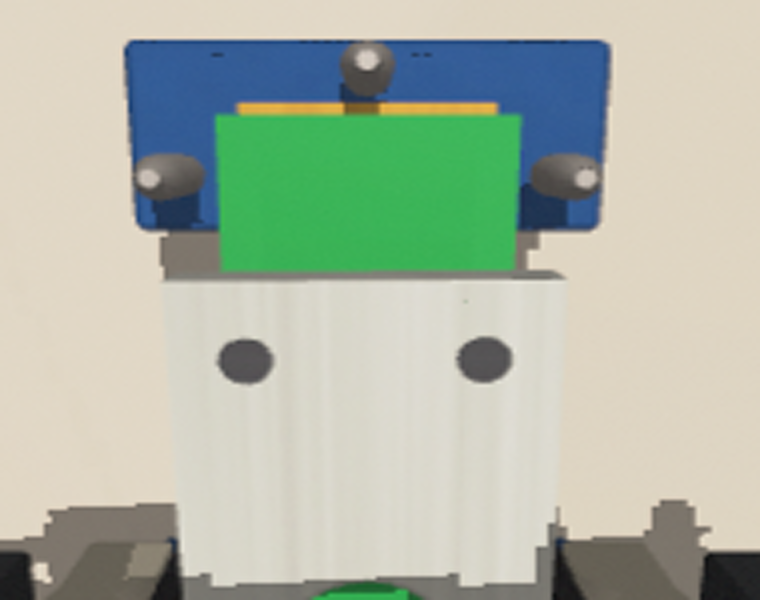

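Crop: front plate corners at (163,280) and (567,279), pin tips at (149,179), (586,179) and (368,59). The sheet still lies flat.

```bash
python3 - <<'E'
from h import *
c=cap('wrist');st()
P=lambda u,v,z:ray(c,(u+.5)/4+160-.5,(v+.5)/3.3333+60-.5,z)[:2]*1000
yw=lambda a,b:np.degrees(np.arctan2(*(a-b)[::-1]))
L,R,M=P(149,179,.081),P(586,179,.081),P(368,59,.081);print('pins',np.linalg.norm(L-R),'yaw',yw(L,R))
t=np.radians(-3.75);f=np.array([-np.sin(t),np.cos(t)])
print('bridge',(L+R)/2+47*f,M+65.5*f)
for z in(.105,.107):
    A,B=P(163,280,z),P(567,279,z);print('plate',np.linalg.norm(A-B),yw(A,B),(A+B)/2+60*f)
# side edges of the held plate by the depth mask
Z=cloud(c)[...,2];m=(abs(Z-.106)<.012)
pts={'l':[],'r':[]}
for v in range(148,215,3):
    u=np.nonzero(m[v,180:330])[0]+180
    pts['l'].append(ray(c,u.min()-.5,v,.106)[:2]*1000);pts['r'].append(ray(c,u.max()+.5,v,.106)[:2]*1000)
for k,p in pts.items():
    p=np.array(p);g=np.polyfit(p[:,1],p[:,0],1);print(k,-np.degrees(np.arctan(g[0])),'x at y=-10',np.polyval(g,-10), 'at tcp',np.polyval(g,28.8))
E
```

```text
{'time_s': 10.8, 'tcp_pos': [0.494, 0.0289, 0.105], 'eef_rot': [-179.9028, 0.0385, -93.6227], 'gripper_width': 0.0494, 'contact_force': [-0.3611, -0.1415, -2.3298]}
pins 61.24445769995335 yaw -3.6456229077725446
bridge [492.8136948    2.75388164] [492.75159486   2.42507272]
plate 49.78722793788661 -3.4659996672899154 [494.81839316  29.41447575]
plate 49.07481362806816 -3.4659996672899083 [494.79537539  29.15821535]
l -3.436219199727315 x at y=-10 517.0841284237429 at tcp 519.413887868668
r -3.396203675388231 x at y=-10 467.10941089252805 at tcp 469.41197575018174
```

Request:
step_arm:
  increments:
    - {"tx": -0.9,"ty": -14,"tz": 0,"ax": 0,"ay": 0,"az": -0.2,"claw": -0.4}
    - {"tx": -0.8,"ty": -12.7,"tz": 0,"ax": 0,"ay": 0,"az": 0,"claw": -0.4}
    - {"tx": 0,"ty": 0,"tz": -8,"ax": 0,"ay": 0,"az": 0,"claw": -0.4}
    - {"tx": 0,"ty": 0,"tz": 0,"ax": 0,"ay": 0,"az": 0,"claw": -0.4}
    - {"tx": 0,"ty": 0,"tz": 0,"ax": 0,"ay": 0,"az": 0,"claw": -0.4}

```text
time_s: 11.3
tcp_pos: [0.4914, 0.0014, 0.0957]
eef_rot: [180.0, -0.0, -93.9]
contact_force: [0.5, -0.3, -1.9]
gripper_width: 0.0494
```

```bash
python3 - <<'E'
from h import *
c=cap('wrist','w7.png');st()
cv2.imwrite('pics/w7c.png',cv2.resize(c['image'][70:240,160:350],None,fx=4,fy=3.3333,interpolation=cv2.INTER_CUBIC))
E
```

```text
{'time_s': 11.35, 'tcp_pos': [0.4915, 0.0016, 0.0959], 'eef_rot': [179.9918, -0.0091, -93.9163], 'gripper_width': 0.0496, 'contact_force': [-0.5274, -0.4935, -1.8335]}
```

View pics/w7c.png

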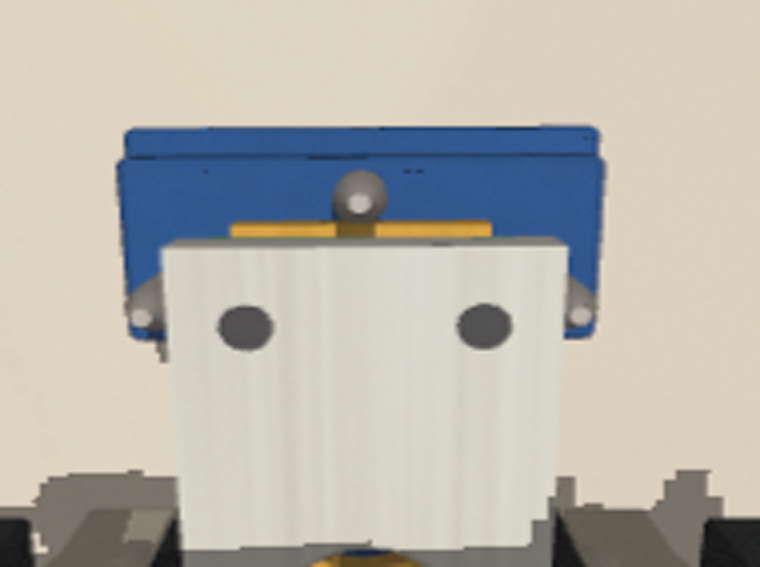

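The pin tips at (140,317), (580,315) and (360,203) sit slightly left of the plate's midline; its corners are at (163,247) and (568,245). Computing the remaining offset.

```bash
python3 - <<'E'
from h import *
c=cap('wrist');st()
P=lambda u,v,z:ray(c,(u+.5)/4+160-.5,(v+.5)/3.3333+70-.5,z)[:2]*1000
yw=lambda a,b:np.degrees(np.arctan2(*(a-b)[::-1]))
L,R,M=P(140,317,.081),P(580,315,.081),P(360,203,.081);print('pins',np.linalg.norm(L-R),'yaw',yw(L,R))
t=np.radians(-3.75);f=np.array([-np.sin(t),np.cos(t)])
print('bridge',(L+R)/2+47*f,M+65.5*f)
Z=cloud(c)[...,2];zp=np.nanmedian(Z[160:200,210:300]);print(zp)
A,B=P(163,247,zp),P(568,245,zp);print('plate',np.linalg.norm(A-B),yw(A,B),(A+B)/2+60*f)
m=(abs(Z-zp)<.01)
for n,fn,o in(('l',np.min,-.5),('r',np.max,.5)):
    p=np.array([ray(c,fn(np.nonzero(m[v,190:325])[0])+190+o,v,zp)[:2]*1000 for v in range(175,218,2)])
    g=np.polyfit(p[:,1],p[:,0],1);print(n,-np.degrees(np.arctan(g[0])),np.polyval(g,1.6))
E
```

```text
{'time_s': 11.4, 'tcp_pos': [0.4916, 0.0017, 0.0959], 'eef_rot': [-179.9993, -0.0049, -93.9075], 'gripper_width': 0.0499, 'contact_force': [0.0692, 0.2698, -2.9596]}
pins 61.330206580299325 yaw -3.6427335088384747
bridge [492.89305835   2.73052539] [492.77768801   2.67124835]
0.09673817012418975
plate 49.64277063519065 -3.6235307028669026 [492.00805171   2.12726789]
l -3.413234179162787 516.8178863720111
r -3.79545783274071 466.94360566582674
```

Request:
step_arm:
  increments:
    - {"tx": 0.8,"ty": 0.6,"tz": 0,"ax": 0,"ay": 0,"az": 0,"claw": -0.4}
    - {"tx": 0,"ty": 0,"tz": -5,"ax": 0,"ay": 0,"az": 0,"claw": -0.4}
    - {"tx": 0,"ty": 0,"tz": -5,"ax": 0,"ay": 0,"az": 0,"claw": -0.4}
    - {"tx": 0,"ty": 0,"tz": -3,"ax": 0,"ay": 0,"az": 0,"claw": -0.4}
    - {"tx": 0,"ty": 0,"tz": 0,"ax": 0,"ay": 0,"az": 0,"claw": -0.4}

```text
time_s: 11.9
tcp_pos: [0.4918, 0.0022, 0.0821]
eef_rot: [179.9, -0.0, -93.9]
contact_force: [-0.2, -0.3, -2.9]
gripper_width: 0.0497
```

Request:
step_arm:
  increments:
    - {"tx": 0,"ty": 0,"tz": -2,"ax": 0,"ay": 0,"az": 0,"claw": -0.4}
    - {"tx": 0,"ty": 0,"tz": -2,"ax": 0,"ay": 0,"az": 0,"claw": -0.4}
    - {"tx": 0,"ty": 0,"tz": -1.5,"ax": 0,"ay": 0,"az": 0,"claw": -0.4}
    - {"tx": 0,"ty": 0,"tz": 0,"ax": 0,"ay": 0,"az": 0,"claw": -0.4}
    - {"tx": 0,"ty": 0,"tz": 0,"ax": 0,"ay": 0,"az": 0,"claw": -0.4}

```text
time_s: 12.4
tcp_pos: [0.4923, 0.0023, 0.0774]
eef_rot: [180.0, -0.0, -93.9]
contact_force: [-0.0, -0.3, -1.8]
gripper_width: 0.0496
```

```bash
python3 - <<'E'
from h import *
c=cap('wrist','w8.png');st()
Z=cloud(c)[...,2];print(np.nanmedian(Z[160:200,210:300]))
E
```

```text
{'time_s': 12.45, 'tcp_pos': [0.4924, 0.0023, 0.0775], 'eef_rot': [-179.991, 0.0027, -93.9175], 'gripper_width': 0.0498, 'contact_force': [-0.0417, 0.1065, -1.553]}
0.07826321214366586
```

Request:
step_arm:
  increments:
    - {"tx": 0,"ty": 0,"tz": -0.8,"ax": 0,"ay": 0,"az": 0,"claw": -0.4}
    - {"tx": 0,"ty": 0,"tz": 0,"ax": 0,"ay": 0,"az": 0,"claw": 0.2}
    - {"tx": 0,"ty": 0,"tz": 0,"ax": 0,"ay": 0,"az": 0,"claw": 0.4}
    - {"tx": 0,"ty": 0,"tz": 0,"ax": 0,"ay": 0,"az": 0,"claw": 0.5}
    - {"tx": 0,"ty": 0,"tz": 0,"ax": 0,"ay": 0,"az": 0,"claw": 0.5}
    - {"tx": 0,"ty": 0,"tz": 20,"ax": 0,"ay": 0,"az": 0,"claw": 0.5}
    - {"tx": 0,"ty": 0,"tz": 40,"ax": 0,"ay": 0,"az": 0,"claw": 0.5}
    - {"tx": 0,"ty": 25,"tz": 40,"ax": 0,"ay": 0,"az": 0,"claw": 0.5}
    - {"tx": 0,"ty": 35,"tz": 30,"ax": 0,"ay": 0,"az": 0,"claw": 0.5}
    - {"tx": 0,"ty": 0,"tz": 0,"ax": 0,"ay": 0,"az": 0,"claw": 0.5}
    - {"tx": 0,"ty": 0,"tz": 0,"ax": 0,"ay": 0,"az": 0,"claw": 0.5}

```text
time_s: 13.55
tcp_pos: [0.4924, 0.0631, 0.2072]
eef_rot: [-179.9, 0.1, -93.8]
contact_force: [0.6, -1.0, 0.1]
gripper_width: 0.0659
```

```bash
python3 - <<'E'
from h import *
c=cap('wrist','w9.png');st()
W=cloud(c);Z=W[...,2];hsv=cv2.cvtColor(c['image'],cv2.COLOR_BGR2HSV);S=hsv[...,1]
m=(Z>.072)&(Z<.083)&(S<60);v=np.arange(384)[:,None];m&=(v<215);m=cv2.morphologyEx(m.astype(np.uint8),cv2.MORPH_OPEN,np.ones((9,9)))>0
print('plate',rect(c,m,.077),np.nanpercentile(Z[m],[5,50,95]))
# bore: dark/low pixels inside the plate
u0,v0=proj(c,[.4925,.0025,.077]);print(u0,v0)
hole=(Z<.070)|(np.isnan(Z));sub=np.zeros_like(hole);sub[int(v0)-16:int(v0)+17,int(u0)-16:int(u0)+17]=1
hh=(sub&~(cv2.morphologyEx(m.astype(np.uint8),cv2.MORPH_OPEN,np.ones((3,3)))>0));vv,uu=np.nonzero(hh);print(hh.sum(),uu.mean(),vv.mean(),uu.min(),uu.max(),vv.min(),vv.max(),ray(c,uu.mean(),vv.mean(),.077)*1000,ray(c,(uu.min()+uu.max())/2,(vv.min()+vv.max())/2,.077)*1000)
cv2.imwrite('pics/w9c.png',cv2.resize(c['image'][0:240,130:380],None,fx=2.4,fy=2.4))
E
```

```text
{'time_s': 13.6, 'tcp_pos': [0.4918, 0.0623, 0.2062], 'eef_rot': [179.9678, 0.0058, -93.8855], 'gripper_width': 0.0658, 'contact_force': [-0.3255, 0.3026, -0.3512]}
plate [ 4.927e+02  3.000e+00  5.010e+01  1.193e+02 -3.600e+00  6.522e+03] [0.07662486 0.07779982 0.07893659]
247.5451803211859 124.14930260349732
473 246.51797040169134 124.09936575052853 233 260 113 140 [493.45408049   2.38978665  77.        ] [493.62987111   4.57712757  77.        ]
```

View pics/w9c.png

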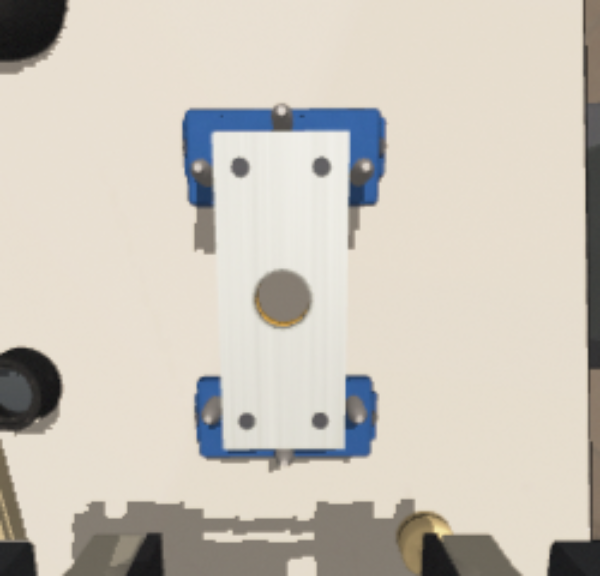

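The plate is seated flat at 77 mm between the pins, centred at (492.7, 3.0) with yaw −3.6. The bore is clear in line with the brass, at crop (283,298), and the bystanders are untouched. On to the probe.

Request:
step_arm:
  increments:
    - {"tx": 8,"ty": -36,"tz": 12,"ax": 0,"ay": 0,"az": 0,"claw": 0.5}
    - {"tx": 8,"ty": -36,"tz": 12,"ax": 0,"ay": 0,"az": 0,"claw": 0.5}
    - {"tx": 8,"ty": -36,"tz": 12,"ax": 0,"ay": 0,"az": 0,"claw": 0.5}
    - {"tx": 7,"ty": -36,"tz": 12,"ax": 0,"ay": 0,"az": 0,"claw": 0.5}
    - {"tx": 7,"ty": -36,"tz": 12,"ax": 0,"ay": 0,"az": 0,"claw": 0.5}
    - {"tx": 0,"ty": 0,"tz": 0,"ax": 0,"ay": 0,"az": 0,"claw": 0.5}
    - {"tx": 0,"ty": 0,"tz": 0,"ax": 0,"ay": 0,"az": 0,"claw": 0.5}

```text
time_s: 14.3
tcp_pos: [0.5294, -0.1191, 0.265]
eef_rot: [179.8, -0.0, -94.1]
contact_force: [0.2, -0.4, -1.0]
gripper_width: 0.0655
```

```bash
python3 - <<'E'
from h import *
c=cap('wrist','w10.png');st()
W=cloud(c);Z=W[...,2];hsv=cv2.cvtColor(c['image'],cv2.COLOR_BGR2HSV);H,S,V=cv2.split(hsv)
red=(S>120)&((H<8)|(H>172))
m=red&(Z>.128)&(Z<.152);v,u=np.nonzero(m);print(m.sum(),u.mean(),v.mean(),np.nanmedian(Z[m]))
print('handle top',rect(c,m,.14), 'all red',rect(c,red,.14))
s=(abs(Z-.09)<.008)&(S<80)&(abs(W[...,1]+.21)<.06);print('col',rect(c,s,.09))
s=(abs(Z-.008)<.005)&(abs(W[...,1]+.21)<.06)&(abs(W[...,0]-.545)<.06);print('base',rect(c,s,.008))
cv2.imwrite('pics/w10c.png',cv2.resize(c['image'][40:240,150:400],None,fx=3,fy=3,interpolation=cv2.INTER_CUBIC))
E
```

```text
{'time_s': 14.35, 'tcp_pos': [0.5293, -0.1183, 0.265], 'eef_rot': [179.8431, -0.0012, -94.0258], 'gripper_width': 0.0658, 'contact_force': [0.244, -0.0327, 0.5812]}
494 227.63360323886639 90.10526315789474 0.14033214926474546
handle top [ 544.3 -210.8   23.7   24.2   71.4  494. ] all red [ 426.1 -267.4    9.4   79.3   85.9  880. ]
col [ 544.6 -211.    36.    36.2   67.9  453. ]
base [ 544.6 -210.9   69.8   69.8   68.  1588. ]
```

View pics/w10c.png

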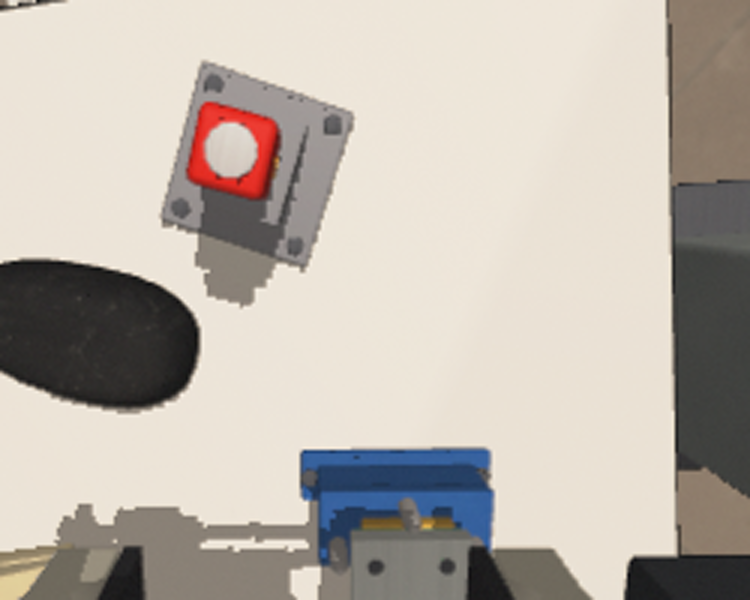

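The stand view shows the handle at crop (233,150) and the base edges parallel to it. Handle centre is (544.4, −210.9), agreeing with the column and base centres, with faces at about 71° mod 90. I'll grasp at tool yaw −109.

Request:
step_arm:
  increments:
    - {"tx": 7.5,"ty": -46,"tz": 0,"ax": 0,"ay": 0,"az": -7.5,"claw": 0.5}
    - {"tx": 7.5,"ty": -46,"tz": 0,"ax": 0,"ay": 0,"az": -7.5,"claw": 0.5}
    - {"tx": 0,"ty": 0,"tz": -30,"ax": 0,"ay": 0,"az": 0,"claw": 0.5}
    - {"tx": 0,"ty": 0,"tz": -30,"ax": 0,"ay": 0,"az": 0,"claw": 0.5}
    - {"tx": 0,"ty": 0,"tz": -20,"ax": 0,"ay": 0,"az": 0,"claw": 0.5}
    - {"tx": 0,"ty": 0,"tz": 0,"ax": 0,"ay": 0,"az": 0,"claw": 0.5}
    - {"tx": 0,"ty": 0,"tz": 0,"ax": 0,"ay": 0,"az": 0,"claw": 0.5}

```text
time_s: 15.05
tcp_pos: [0.5452, -0.2091, 0.1865]
eef_rot: [179.9, -0.0, -108.8]
contact_force: [1.3, -0.9, 1.2]
gripper_width: 0.0661
```

```bash
python3 - <<'E'
from h import *
c=cap('wrist','w11.png');st()
W=cloud(c);Z=W[...,2];hsv=cv2.cvtColor(c['image'],cv2.COLOR_BGR2HSV);H,S,V=cv2.split(hsv)
m=(Z>.13)&(Z<.15)&(np.arange(384)[:,None]<235);print(m.sum(),rect(c,m,.14))
E
```

```text
{'time_s': 15.1, 'tcp_pos': [0.5458, -0.2092, 0.1874], 'eef_rot': [-179.9592, -0.0114, -108.8413], 'gripper_width': 0.0657, 'contact_force': [0.6664, 0.2289, 0.0882]}
1139 [ 544.2 -213.1   23.6   25.7  -18.9 1139. ]
```

Request:
step_arm:
  increments:
    - {"tx": -1.3,"ty": -1.8,"tz": -20,"ax": 0,"ay": 0,"az": 0,"claw": 0.3}
    - {"tx": 0,"ty": 0,"tz": -25,"ax": 0,"ay": 0,"az": 0,"claw": 0.2}
    - {"tx": 0,"ty": 0,"tz": -15,"ax": 0,"ay": 0,"az": 0,"claw": 0}
    - {"tx": 0,"ty": 0,"tz": -6,"ax": 0,"ay": 0,"az": 0,"claw": -0.2}
    - {"tx": 0,"ty": 0,"tz": 0,"ax": 0,"ay": 0,"az": 0,"claw": -0.3}
    - {"tx": 0,"ty": 0,"tz": 0,"ax": 0,"ay": 0,"az": 0,"claw": -0.4}
    - {"tx": 0,"ty": 0,"tz": 0,"ax": 0,"ay": 0,"az": 0,"claw": -0.5}
    - {"tx": 0,"ty": 0,"tz": 0,"ax": 0,"ay": 0,"az": 0,"claw": -0.7}
    - {"tx": 0,"ty": 0,"tz": 0,"ax": 0,"ay": 0,"az": 0,"claw": -0.9}
    - {"tx": 0,"ty": 0,"tz": 0,"ax": 0,"ay": 0,"az": 0,"claw": -0.9}
  newtons: 25

```text
time_s: 16.1
tcp_pos: [0.5447, -0.2115, 0.1219]
eef_rot: [-179.9, 0.0, -108.9]
contact_force: [-1.0, 2.1, 5.7]
gripper_width: 0.024
```

```bash
python3 -c "
from h import *
st();cap('scene','s1.png');print(r.get_state()['moment'])"
```

```text
{'time_s': 16.1, 'tcp_pos': [0.5447, -0.2115, 0.1219], 'eef_rot': [-179.8837, 0.0199, -108.8954], 'gripper_width': 0.024, 'contact_force': [-0.9581, 2.0624, 5.7041]}
[0.7654242  0.33550968 0.00824124]
```

Request:
step_arm:
  increments:
    - {"tx": 0,"ty": 0,"tz": 8,"ax": 0,"ay": 0,"az": 0,"claw": -0.9}
    - {"tx": 0,"ty": 0,"tz": 16,"ax": 0,"ay": 0,"az": 0,"claw": -0.9}
    - {"tx": 0,"ty": 0,"tz": 18,"ax": 0,"ay": 0,"az": 0,"claw": -0.9}
    - {"tx": 0,"ty": 0,"tz": 18,"ax": 0,"ay": 0,"az": 0,"claw": -0.9}
    - {"tx": 0,"ty": 0,"tz": 18,"ax": 0,"ay": 0,"az": 0,"claw": -0.9}
    - {"tx": 0,"ty": 0,"tz": 18,"ax": 0,"ay": 0,"az": 0,"claw": -0.9}
    - {"tx": 0,"ty": 0,"tz": 10,"ax": 0,"ay": 0,"az": 0,"claw": -0.9}
    - {"tx": 0,"ty": 0,"tz": 0,"ax": 0,"ay": 0,"az": 0,"claw": -0.9}
    - {"tx": 0,"ty": 0,"tz": 0,"ax": 0,"ay": 0,"az": 0,"claw": -0.9}

```text
time_s: 17.05
tcp_pos: [0.5436, -0.2114, 0.2261]
eef_rot: [180.0, 0.0, -108.9]
contact_force: [-0.0, -0.3, -0.9]
gripper_width: 0.0241
```

```bash
python3 - <<'E'
from h import *
st();print(r.get_state()['moment'])
a=cap('scene','s2.png');W=cloud(a)
s=r.get_state();p=np.array(s['tcp_pos'])
for dz in(.018,-.027,-.032,-.107):print(dz,proj(a,p+[0,0,dz]))
u,v=map(int,proj(a,p-[0,0,.06]));print(np.round([a['depth'][v-15:v+15:5,u-6:u+7]],3)[0].tolist())
E
```

```text
{'time_s': 17.05, 'tcp_pos': [0.5436, -0.2114, 0.2261], 'eef_rot': [179.971, 0.0156, -108.9305], 'gripper_width': 0.0241, 'contact_force': [-0.0141, -0.3061, -0.9311]}
[ 0.10878351 -0.08888446 -0.03017338]
0.018 (np.float64(340.7616505941529), np.float64(201.13303611375568))
-0.027 (np.float64(338.85971275174006), np.float64(220.971660322758))
-0.032 (np.float64(338.6548711320729), np.float64(223.10831054566148))
-0.107 (np.float64(335.7264679522949), np.float64(253.65373054864176))
[[0.8450000286102295, 0.843999981880188, 0.8479999899864197, 0.847000002861023, 0.847000002861023, 0.8450000286102295, 0.847000002861023, 0.847000002861023, 0.847000002861023, 0.847000002861023, 0.8479999899864197, 0.8479999899864197, 0.8510000109672546], [1.1390000581741333, 0.8659999966621399, 0.8600000143051147, 0.859000027179718, 0.8529999852180481, 0.8519999980926514, 0.8529999852180481, 0.8529999852180481, 0.8539999723434448, 0.8519999980926514, 0.8529999852180481, 0.8529999852180481, 0.8529999852180481], [1.1349999904632568, 1.1349999904632568, 1.1440000534057617, 1.1410000324249268, 1.144999980926
[... 166 characters left out ...]
1.1419999599456787, 1.1460000276565552, 1.149999976158142, 1.1510000228881836, 0.8799999952316284, 0.8799999952316284, 0.875, 0.875, 0.875, 1.159999966621399, 1.159000039100647, 1.1610000133514404, 1.156999945640564], [1.1430000066757202, 1.1390000581741333, 1.1449999809265137, 1.1440000534057617, 0.8849999904632568, 0.8830000162124634, 0.8809999823570251, 0.8820000290870667, 0.8830000162124634, 1.1410000324249268, 1.1440000534057617, 1.1360000371932983, 1.1419999599456787], [1.128999948501587, 1.1230000257492065, 1.125, 0.8930000066757202, 0.8880000114440918, 0.8880000114440918, 0.8859999775886536, 0.890999972820282, 1.1260000467300415, 1.125, 1.125, 1.1239999532699585, 1.1230000257492065]]
```

```bash
cat >> h.py <<'E'
def rod(c,below=(.035,.112)):
    p=np.array(r.get_state()['tcp_pos']);W=cloud(c);out=[]
    d0=(np.array(c['R'])@p+c['t'])[2]
    v0,v1=[proj(c,p-[0,0,k])[1] for k in below]
    for v in range(int(v0)+1,int(v1)+3):
        u=int(proj(c,p-[0,0,(v-v0)/(v1-v0)*(below[1]-below[0])+below[0]])[0])
        m=np.abs(c['depth'][v,u-12:u+13]-(c['depth'][v,u]))<.012
        k=np.nonzero(m)[0]+u-12
        X=np.nanmedian(W[v,k],0); ctr=ray(c,k.mean(),v,X[2])
        if abs(c['depth'][v,u]-d0)<.12 and len(k)<9: out.append([v,k.mean(),len(k),X[2]*1000])
    return p,np.array(out)
E
python3 - <<'E'
from h import *
a=cap('scene');p,o=rod(a);o=o[o[:,2]>2]
g=np.polyfit(o[:,0],o[:,1],1)
print(np.round(o[[0,-1]],1),len(o))
f=np.polyfit([proj(a,p-[0,0,k])[1] for k in(.04,.1)],[proj(a,p-[0,0,k])[0] for k in(.04,.1)],1)
for v in o[[0,-1],0]:
    print(v,'rod u',np.polyval(g,v),'expected',np.polyval(f,v),'mm/px',880/a['fx'])
E
```

```text
[[227.  338.5   8.  193.5]
 [254.  335.5   4.  120.4]] 28
227.0 rod u 338.0246305418718 expected 338.28403991824797 mm/px 1.9332901281869956
254.0 rod u 335.3682266009851 expected 335.69544908421165 mm/px 1.9332901281869956
```

Request:
step_arm:
  increments:
    - {"tx": -4,"ty": 16,"tz": 0,"ax": 0,"ay": 0,"az": 0,"claw": -0.9}
    - {"tx": -7,"ty": 30,"tz": 0,"ax": 0,"ay": 0,"az": 0,"claw": -0.9}
    - {"tx": -8,"ty": 33,"tz": 0,"ax": 0,"ay": 0,"az": 0,"claw": -0.9}
    - {"tx": -8,"ty": 33,"tz": 0,"ax": 0,"ay": 0,"az": 0,"claw": -0.9}
    - {"tx": -8,"ty": 33,"tz": 0,"ax": 0,"ay": 0,"az": 0,"claw": -0.9}
    - {"tx": -8,"ty": 33,"tz": 0,"ax": 0,"ay": 0,"az": 0,"claw": -0.9}
    - {"tx": -5,"ty": 22,"tz": 0,"ax": 0,"ay": 0,"az": 0,"claw": -0.9}
    - {"tx": -3.2,"ty": 13.8,"tz": 0,"ax": 0,"ay": 0,"az": 0,"claw": -0.9}
    - {"tx": 0,"ty": 0,"tz": 0,"ax": 0,"ay": 0,"az": 0,"claw": -0.9}
    - {"tx": 0,"ty": 0,"tz": 0,"ax": 0,"ay": 0,"az": 0,"claw": -0.9}

```text
time_s: 18.15
tcp_pos: [0.4924, 0.0027, 0.2263]
eef_rot: [180.0, -0.0, -108.8]
contact_force: [0.7, 0.3, 0.6]
gripper_width: 0.0237
```

```bash
cat >> h.py <<'E'
def rod3(c):
    p=np.array(r.get_state()['tcp_pos']);W=cloud(c)
    d=np.linalg.norm(W[...,:2]-p[:2],axis=-1)
    m=(d<.016)&(W[...,2]<p[2]-.036)&(W[...,2]>max(p[2]-.103,.083))
    Q=W[m]; o=-np.array(c['R']).T@c['t']; out=[]
    for z in np.arange(Q[:,2].min(),Q[:,2].max(),.008):
        q=Q[(Q[:,2]>=z)&(Q[:,2]<z+.008)]
        if len(q)>5:
            k=np.median(q,0); h=(k-o)[:2]; k[:2]+=h/np.linalg.norm(h)*.0039; out.append(k)  # surface to axis
    out=np.array(out); g=[np.polyfit(out[:,2],out[:,i],1) for i in(0,1)]
    return p,Q[:,2].min(),g
E
python3 - <<'E'
from h import *
for n in('scene','wrist'):
    c=cap(n,n+'_r.png')
    try:
        p,zm,g=rod3(c);print(n,'tcp',np.round(p*1000,1),'zmin',zm)
        for z in(p[2],p[2]-.04,p[2]-.107):print(' z',round(z,3),'axis-TCP mm',np.round([(np.polyval(g[i],z)-p[i])*1000 for i in(0,1)],1))
    except Exception as e:print(n,e)
st()
E
```

```text
scene tcp [492.5   2.3 226.3] zmin 0.12365262669107362
 z 0.226 axis-TCP mm [-1.2 -0.5]
 z 0.186 axis-TCP mm [-1.3 -0.1]
 z 0.119 axis-TCP mm [-1.4  0.6]
wrist tcp [492.7   2.  226.3] zmin 0.12340720113348629
 z 0.226 axis-TCP mm [ 0.3 -0.6]
 z 0.186 axis-TCP mm [ 0.  -0.3]
 z 0.119 axis-TCP mm [-0.5  0.3]
{'time_s': 18.25, 'tcp_pos': [0.4927, 0.002, 0.2263], 'eef_rot': [179.9787, -0.0211, -108.928], 'gripper_width': 0.0238, 'contact_force': [-0.4453, 0.1575, -1.4684]}
```

Request:
step_arm:
  increments:
    - {"tx": 0.2,"ty": 0.4,"tz": 0,"ax": 0,"ay": 0,"az": 0,"claw": -0.9}
    - {"tx": 0,"ty": 0,"tz": -10,"ax": 0,"ay": 0,"az": 0,"claw": -0.9}
    - {"tx": 0,"ty": 0,"tz": -12,"ax": 0,"ay": 0,"az": 0,"claw": -0.9}
    - {"tx": 0,"ty": 0,"tz": -10,"ax": 0,"ay": 0,"az": 0,"claw": -0.9}
    - {"tx": 0,"ty": 0,"tz": 0,"ax": 0,"ay": 0,"az": 0,"claw": -0.9}
    - {"tx": 0,"ty": 0,"tz": 0,"ax": 0,"ay": 0,"az": 0,"claw": -0.9}

```text
time_s: 18.85
tcp_pos: [0.4929, 0.0025, 0.1941]
eef_rot: [180.0, -0.1, -108.9]
contact_force: [0.1, 0.2, -1.4]
gripper_width: 0.0236
```

```bash
python3 - <<'E'
from h import *
a=cap('scene','s3.png');c=cap('wrist','w12.png');p=np.array(r.get_state()['tcp_pos']);st()
for n,k in(('scene',a),('wrist',c)):
    try:
        p,zm,g=rod3(k);print(n,zm,[np.round([np.polyval(g[i],z)*1000 for i in(0,1)],1).tolist() for z in(.087,.15)])
    except Exception as e:print(n,e)
    W=cloud(k);Z=W[...,2]
    m=(abs(Z-.077)<.004)&(np.linalg.norm(W[...,:2]-[.4927,.0027],axis=-1)<.075)&(cv2.cvtColor(k['image'],cv2.COLOR_BGR2HSV)[...,1]<60)
    print(' plate',rect(k,m,.077))
u,v=map(int,proj(a,[.4927,.0027,.077]));w,x=map(int,proj(c,[.4927,.0027,.077]));print(u,v,w,x)
A=cv2.resize(a['image'][v-45:v+45,u-30:u+30],(400,600),interpolation=cv2.INTER_CUBIC)
B=cv2.resize(c['image'][x-60:x+60,w-40:w+40],(400,600),interpolation=cv2.INTER_CUBIC)
cv2.imwrite('pics/mid.png',np.hstack([A,B]))
E
```

```text
{'time_s': 18.95, 'tcp_pos': [0.4933, 0.0027, 0.1948], 'eef_rot': [-179.9766, 0.0061, -108.9072], 'gripper_width': 0.0242, 'contact_force': [0.7102, -0.0905, -0.9292]}
scene 0.0920236545455444 [[491.8, 2.0], [491.8, 2.8]]
 plate [484.1   0.7  67.7 136.5   2.9 561. ]
wrist 0.09190286498671604 [[493.0, 2.7], [493.3, 2.2]]
 plate [ 4.962e+02 -6.600e+00  5.800e+01  1.014e+02 -3.500e+00  4.399e+03]
263 222 252 189
```

View pics/mid.png

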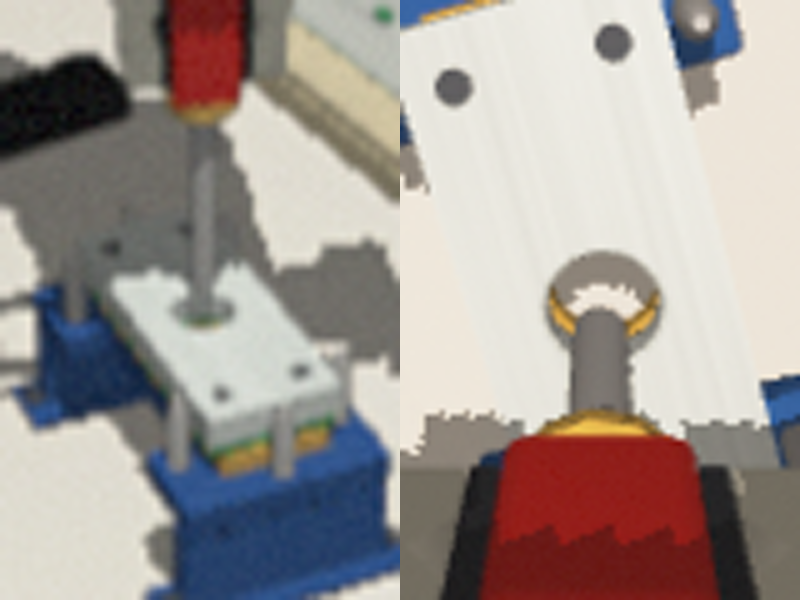

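Left half: the rod is over the bore in the scene view, at (203,300). Right half: in the wrist view the rod is at column 599 against a bore centre at column 604, so within about 0.7 mm. I'll lower it.

Request:
step_arm:
  increments:
    - {"tx": -0.4,"ty": 0,"tz": 0,"ax": 0,"ay": 0,"az": 0,"claw": -0.9}
    - {"tx": 0,"ty": 0,"tz": -8,"ax": 0,"ay": 0,"az": 0,"claw": -0.9}
    - {"tx": 0,"ty": 0,"tz": -10,"ax": 0,"ay": 0,"az": 0,"claw": -0.9}
    - {"tx": 0,"ty": 0,"tz": -10,"ax": 0,"ay": 0,"az": 0,"claw": -0.9}
    - {"tx": 0,"ty": 0,"tz": -10,"ax": 0,"ay": 0,"az": 0,"claw": -0.9}
    - {"tx": 0,"ty": 0,"tz": -10,"ax": 0,"ay": 0,"az": 0,"claw": -0.9}
    - {"tx": 0,"ty": 0,"tz": -10,"ax": 0,"ay": 0,"az": 0,"claw": -0.9}
    - {"tx": 0,"ty": 0,"tz": -5,"ax": 0,"ay": 0,"az": 0,"claw": -0.9}
    - {"tx": 0,"ty": 0,"tz": 0,"ax": 0,"ay": 0,"az": 0,"claw": -0.9}
    - {"tx": 0,"ty": 0,"tz": 0,"ax": 0,"ay": 0,"az": 0,"claw": -0.9}

```text
time_s: 19.95
tcp_pos: [0.4928, 0.0027, 0.1317]
eef_rot: [-180.0, -0.0, -108.9]
contact_force: [-0.2, 0.3, -1.1]
gripper_width: 0.0237
```

```bash
python3 - <<'E'
from h import *
a=cap('scene','s4.png');c=cap('wrist','w13.png');st();print(r.get_state()['moment'],np.abs(r.get_state()['qd']).max())
p=np.array(r.get_state()['tcp_pos'])
# bore vs rod, wrist: rod visible between collar and plate
for n,k in(('scene',a),('wrist',c)):
    W=cloud(k);d=np.linalg.norm(W[...,:2]-p[:2],axis=-1);m=(d<.009)&(W[...,2]>.080)&(W[...,2]<p[2]-.035)
    print(n,m.sum(),np.round(np.nanmedian(W[m],0)*1000,1) if m.any() else '')
c=cap('wrist');W=cloud(c);print('sheet/plate z',np.nanmedian(W[...,2][(abs(W[...,2]-.077)<.006)]))
t=cap('top');T=cloud(t);old={'mouse':(535,273),'loupe':(449,272),'sample':(401,367),'vial':(254,253)}
o=cv2.imread('pics/top0.png')
df=cv2.absdiff(t['image'],o).max(-1)
for k,(u,v) in old.items():u,v=int(u*.64),int(v*.64);print(k,(df[v-14:v+14,u-14:u+14]>50).sum())
E
```

```text
{'time_s': 20.05, 'tcp_pos': [0.493, 0.0028, 0.1321], 'eef_rot': [-179.9564, 0.03, -108.9087], 'gripper_width': 0.0241, 'contact_force': [-0.043, 0.1158, -0.6967]}
[ 0.06357712 -0.121578    0.01239617] 0.09502384004516082
scene 18 [490.1  -0.5  84.7]
wrist 2 [491.8  -1.8  80.4]
sheet/plate z 0.07781168603368686
mouse 19
loupe 141
sample 657
vial 0
```

```bash
python3 - <<'E'
from h import *
a=cap('scene');o=cv2.imread('pics/scene0.png');df=cv2.absdiff(a['image'],o).max(-1);W=cloud(a)
hsv=cv2.cvtColor(a['image'],cv2.COLOR_BGR2HSV)
for n,X in dict(mouse=[.63,-.14,.03],loupe=[.628,.042,.025],sample=[.424,.14,.018],vial=[.655,.454,.05]).items():
    u,v=map(int,proj(a,X));w=df[v-8:v+9,u-8:u+9];print(n,u,v,(w>40).sum(),'of',w.size,np.round(np.nanmax(W[v-4:v+4,u-4:u+4,2]),3))
# sample centroid by brightness/yellow before and after
for im in(o,a['image']):
    h=cv2.cvtColor(im,cv2.COLOR_BGR2HSV);u,v=map(int,proj(a,[.424,.14,.011]));s=h[v-14:v+15,u-14:u+15];m=(s[...,1]>60)&(s[...,0]>12)&(s[...,0]<35);y,x=np.nonzero(m);print('sample',m.sum(),x.mean(),y.mean())
tip=[.493,.0028,.03];u,v=map(int,proj(a,tip));print('tip px',u,v,'expected depth',(np.array(a['R'])@tip+a['t'])[2],a['depth'][v,u-4:u+5].round(3).tolist())
st()
E
```

```text
mouse 345 254 116 of 289 0.038
loupe 302 216 1 of 289 0.03
sample 215 221 15 of 289 0.022
vial 243 144 77 of 289 0.307
sample 115 15.130434782608695 14.434782608695652
sample 115 15.104347826086956 14.565217391304348
tip px 263 238 expected depth 1.0959610559690907 [1.0260000228881836, 1.0210000276565552, 1.031000018119812, 1.0240000486373901, 1.0260000228881836, 1.0219999551773071, 1.0219999551773071, 1.0219999551773071, 1.0240000486373901]
{'time_s': 20.2, 'tcp_pos': [0.4928, 0.0028, 0.132], 'eef_rot': [-179.9636, 0.0292, -108.9086], 'gripper_width': 0.0238, 'contact_force': [0.9096, -0.3506, -1.1328]}
```

```bash
python3 -c "
from h import *
print(r.close_job());st()"
```

```text
the job is handed in; nothing more can be done
None
the job is handed in; nothing more can be done
```

The job is done and handed in at 20.2 s of the 72 s. The sheet and plate are stacked on the bridge and released, and the arm is holding the probe upright in the bore.

**Last checks**
- **Sheet and plate:** Both lie flat between the pins, checked by wrist camera after each release. The sheet's top is at about 65 mm and the plate's at about 77 mm. Centres are within 1 mm of the pin centroid, and yaw is within about 0.2°.
- **Probe:** With the tip just above the bore, the rod measured upright and within about 1 mm of the bore centre; the clearance is 6 mm all round. At the final pose the tool was within about 0.6 mm of the bore axis. The force reading stayed at noise level (about 1 N) on the way down, and the collar is about 23 mm above the plate.
- **Bystanders:** The sample's position is unchanged and the loupe shows no change. The mouse shows some changed pixels, probably from shadow and the removed probe. The vial is covered by the arm in the final scene view but unchanged in the top view.

**Not confirmed**
- **Tip:** It was not seen directly below the deck, because the bridge hides it from the scene camera. Its height of about 25 mm, below the 40 mm deck underside, comes from the tool position and the grip offset.
- **Final rod position:** Too little of the rod showed between the collar and the plate for a camera check. The few depth points there (18 scene, 2 wrist) read 1–5 mm off the tool position, and I gave them no weight.

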